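# Knock the gear cover clean and hold it over its screw holes

## Robot

A 6-joint arm with a two-finger parallel gripper is mounted at the origin on a cart in front of the work surface, level with it; the furniture and walls round the work are solid. World frame = base frame: x ahead of the robot, y to its left, z up, the work surface at z = 0. Lengths are in m, angles in rad, forces in N, time in s.
With the tool pointing down it reaches from about 0.275 to 0.725 m from the base axis. Payload 5.6 kg.
Tool frame: the origin (TCP) lies at the very end of the fingers, on their centre line; the grasp point (between the pads) lies 19 mm behind it; z points along the fingers, y is the line along which they close (so a half turn about z gives the same grasp; the last joint's range is limited). The gripper opens to 85 mm and grips with 20 to 120 N. Pads are 22 mm wide; open, the fingers measure 114 mm over their backs; the gripper's body (76 mm by 85 mm) begins 54 mm behind the grasp point. The pads swing forward as they close: fully open they stand 13 mm farther back than shut.
Start: joints at [1.632, 0.255, 0.108, 0, -1.424, -0.285], TCP at [0.122, 0.536, 0.231] pointing down, gripper open.
Joint ranges: [-2.95, 2.95], [-1.21, 1.97], [-1.09, 1.5], [-2.87, 1.71], [-2.94, -0.07], [-3.05, 3.05]. Speed limits (rad/s): [2.57, 2.57, 3.14, 3.14, 3.14, 3.14].

## Interface

Orientations are given as a unit quaternion [x, y, z, w].
In Python, from workcell import sensors, capture, camera_params, ctrl, masks_of gives the robot as it stands.
- The arm moves only by the tool servo_tool, never from a script. Its argument "deltas" is a list of rows, each an object with "rotation": the turn, a rotation vector about the tool's x, y, z in degrees, a list of three; "travel": the shift along the tool's x, y, z in m, a list of three; "grip": the opening, from 0 (shut) to 1 (fully open). A call has exactly 8 rows; each row is the pose to reach, as a shift and turn from the pose commanded when the call began, along the tool's axes at that moment; what a row does not reach only later rows make up. A row lasts 1/8 s, in which the tool goes at most 62.5 mm and 10.7 degrees, less where a joint would pass 70% of its speed; a pose out of reach is approached as far as the arm can. A call with a gripper value outside its range is refused whole. The fingers move at their own pace and stop on an object; the grip force is fixed at half the most. Time passes only in rows, so rows that repeat a pose let the fingers close, or fill a call up. It gives the time, the measured TCP pose, the force, the opening and the grip force at its end, in the units of the state.
- sensors.state(): the state, without advancing time (a new reading comes with each control period).
- capture(name): name is "scene" or "top" or "wrist"; returns the picture (420x560x3 uint8, red, green, blue); there is no depth.
- camera_params(name): a dict with "K" (3x3 intrinsics, pixels), "k1" (the pictures are not rectified: a ray, as slopes to the right and down, at radius r is drawn at 1 + k1 r^2 times it, then the intrinsics apply), "origin" and "attitude" of the camera in the world. Camera axes: x right, y down, z forward; pixel columns grow to the right and rows downward; lengths in m; the calibration is good to about 2 mm. A picture is of the moment at which its call begins: read the wrist's pose just before it. camera_params takes no time and is no camera call; for the wrist camera it gives the pose at the moment of the call.
- ctrl.close_job(): hands the job in; it is judged then, once.
Trained networks look in the newest picture that a camera, given by its name, has taken for a name from the list of things; names that differ only in an ending like _2 or _b are one class to them, and where a whole thing is asked for, a point or a joint stands for the part that bears it (a point fixed in the world has none). Each returns a list of dicts, best first, with "conf" (0 to 1); they miss things now and then, are a little off and sometimes report something else, mostly with a low value. They report only what shows in the picture. A call takes as long as a camera call. They do not tell look-alikes from the thing itself.
- masks_of(camera, name): "region" (420x560 bool, what is visible of it) and "bbox" ([left, top, right, bottom] in pixels, round what is visible of it).
The state is a dict: "clock": time; "joint_positions": joint angles; "joint_velocities": joint speeds; "tau": joint torques, N m; "position": TCP position; "orientation": TCP orientation; "contact_force": force on the tool from outside, world axes, zero at the start; "wrist_torque": the same for the moment, N m; "opening": opening from 0.0 (shut) to 1.0 (fully open); "grip_force": force on a finger pad.
Only numpy, scipy, OpenCV 4.12 (cv2) and the standard library are available. Lean on these libraries where they do the work, as an engineer would, in place of code of your own. Each camera call takes 0.05 s, during which the arm holds its last target. There are 200 camera calls.

## Task

The steel cover of the dough roller's gear housing is floury: carry it by its grip bar and push the middle of its one-hole end squarely against the sprung knock bar so that the bar visibly gives way, then turn the cover and push one of its long sides squarely against the bar in the same way. Then hold the cover level over the open housing, about 15 mm clear of it and not touching it, with all three holes lined up over the three threaded holes, and finish like that, still holding it, so that the screws can be started. Leave the flour jar, spice jar and pepper mill where they stand.

Things in the scene. Friction and masses are not known exactly. Their poses are not given: they have to be found in the camera images.
- cover: Steel plate 130 (x) x 90 (y) x 5 mm, about 0.25 kg, flat on the table. Three 10 mm holes: one mid-way on the +x end (the one-hole end), two at the corners of the -x end. A black grip bar stands on two studs over its middle: 60 mm long (x), 14 wide (y), 22 high, 23 to 45 mm above the underside. Origin: centre of the underside; z up.
- cover_grip (a point): Centre of the cover's grip bar, 34 mm above the cover's underside, same axes as the cover; pinch the bar across its y.
- one_hole_end (a point): Middle of the edge of the cover's one-hole end: 65 mm along the cover's +x, half way up its thickness.
- hole0 (a point): Centre, on the underside, of the cover's single hole: (52, 0, 0) mm in the cover's frame.
- hole1 (a point): The same for the corner hole at (-52, 32, 0) mm in the cover's frame.
- hole2 (a point): The same for the corner hole at (-52, -32, 0) mm in the cover's frame.
- housing: Open grey gear housing with an aluminium top flange, bolted down, 134 (its x) x 94 (its y) x 60 mm high, a gear visible inside its rectangular opening; a stub shaft sticks out of the middle of its +y side. Origin: centre of the underside. Its place and yaw vary.
- thread0 (a point): Mouth of the housing's single 7 mm threaded hole, on the flange's top face (60 mm above the table): (52, 0, 60) mm in the housing's frame. hole0 belongs over it.
- thread1 (a point): The same at (-52, 32, 60) mm in the housing's frame; hole1 belongs over it.
- thread2 (a point): The same at (-52, -32, 60) mm in the housing's frame; hole2 belongs over it.
- knock_bar (a joint): How far the knock bar is pushed in, m: 0 at rest, 0.015 at its stop. Springs carry it: about 1.5 N starts it moving, 2.5 N at 4 mm, 4 N at 10 mm; it springs back by itself. It moves along +x of point bar_face.
- bar_face (a point): Centre of the knock bar's upright black rubber face, 160 wide (y) x 40 mm high (z), 80 mm above the table; moves with the bar. x points into the face, the way to push; z up. Behind it is a fixed steel stand: base plate 200 mm wide, 8 mm thick, reaching 5 mm in front of the face; posts 67 mm behind the face, 98 mm high. Place and yaw vary.
- white_crock: Big fixed white stoneware crock with a wooden lid, in the middle at the back, always in the same place: about 260 mm across at the belly, over 300 mm high. Origin: centre of its underside. Carry things past on the robot's side of it.
- flour_jar: Glass jar with yellow lid, 65 mm across, 120 mm high, to the left; origin: centre of its underside. Leave it alone.
- spice_a: Spice jar with black cap, 45 mm across, 105 mm high, beyond the flour jar at the left; origin: centre of its underside. Leave it alone.
- pepper_mill: Turned wooden pepper mill, 58 mm across, 170 mm high, at the right; origin: centre of its underside. Leave it alone.
There are look-alikes about, which are no part of the job. What is shaped like the cover but red is not meant.

How it is judged:
On the way, in this order (a step that is already met when the one before it is completed fails the run):
1. the middle of the cover's one-hole end, held in the gripper, pushes the knock bar in by more than 4 mm, squarely (within 0.25 rad) (value of joint knock_bar above 0.004 m and x of one_hole_end in the frame of bar_face above -0.006 m and angle between the x axis of cover and the x axis of bar_face, either way round below 0.25 rad and y of one_hole_end in the frame of bar_face between -0.07 and 0.07 m and z of one_hole_end in the frame of bar_face between -0.03 and 0.03 m and contact force between the fingers and cover above 0.5 N and height (world z) of cover above 0.04 m), for 0.1 s.
2. then a long side of the cover, held in the gripper, pushes the knock bar in by more than 4 mm, squarely (within 0.25 rad) (value of joint knock_bar above 0.004 m and x of cover in the frame of bar_face above -0.051 m and angle between the y axis of cover and the x axis of bar_face, either way round below 0.25 rad and y of cover in the frame of bar_face between -0.07 and 0.07 m and z of cover in the frame of bar_face between -0.03 and 0.03 m and contact force between the fingers and cover above 0.5 N and height (world z) of cover above 0.04 m), for 0.1 s.
At the end, for the whole second after the job is handed in: The gripper holds the cover still and level (within 0.1 rad) over the housing without touching it: each of the three holes lies within 4 mm sideways of its threaded hole and 6 to 27 mm above it; the knock bar has sprung back (horizontal distance between hole0 and thread0 below 0.004 m and z of hole0 in the frame of thread0 between 0.006 and 0.027 m and horizontal distance between hole1 and thread1 below 0.004 m and z of hole1 in the frame of thread1 between 0.006 and 0.027 m and horizontal distance between hole2 and thread2 below 0.004 m and z of hole2 in the frame of thread2 between 0.006 and 0.027 m and angle between cover's own z axis and vertical below 0.1 rad and linear speed of cover below 0.02 m/s and contact force between cover and housing below 0.1 N and contact force between the fingers and cover above 0.5 N and value of joint knock_bar below 0.002 m); the arm keeps its last pose, push and grip.
It fails at once if the flour jar is shoved more than 30 mm or knocked over (distance of flour_jar from where it was at the start of the episode above 0.03 m or angle between flour_jar's own z axis and vertical above 0.5 rad).
It fails at once if the spice jar is shoved more than 30 mm or knocked over (distance of spice_a from where it was at the start of the episode above 0.03 m or angle between spice_a's own z axis and vertical above 0.5 rad).
It fails at once if the pepper mill is shoved more than 30 mm or knocked over (distance of pepper_mill from where it was at the start of the episode above 0.03 m or angle between pepper_mill's own z axis and vertical above 0.5 rad).
It also fails if it takes over 53 s, if anything falls off the work surface, if the arm or the gripper's body presses on something with over 40 N, if the wrist force passes 120 N, or if a joint passes its speed limit or range.

## Working session

There is one attempt and no reset: what is moved stays moved. The work goes in short steps, Python scripts to look and compute and a tool call to move; the robot and the scene stay as the last step left them, time stands still between calls to the robot, and variables do not carry over. Pictures are saved under pics/ and viewed, at most 10 in all, crops included, and the job is handed in when it is done.

Besides the shell and the picture viewer there is one more tool, called as name([rows], argument=value, ...), one row to a line, values as JSON. servo_tool: Moves the arm, as the interface text tells. Its arguments: {"type":"object","properties":{"deltas":{"type":"array"}},"required":["deltas"]}

```bash
mkdir -p pics; ls
cat > h.py <<'E'
import numpy as np, cv2
from workcell import sensors, capture, camera_params, ctrl, masks_of
from scipy.spatial.transform import Rotation as R
E
python3 - <<'E'
from h import *
s=sensors.state(); print(s)
ims={}
for c in("scene","top"):
    im=capture(c); cv2.imwrite(f"pics/{c}0.png",im[...,::-1]); np.save(f"pics/{c}0.npy",im)
    p=camera_params(c); print(c,p)
    for n in("cover","housing","knock_bar","pepper_mill","flour_jar","spice_a"):
        print(n,[(round(d['conf'],2),d['bbox'],) for d in masks_of(c,n)][:3])
E
```

```text
pics
{'clock': 0.0, 'joint_positions': array([ 1.63161004e+00,  2.55749137e-01,  1.06981004e-01, -4.67703746e-04,
       -1.42388459e+00, -2.84615294e-01]), 'joint_velocities': array([-0.00031543, -0.00015572, -0.00127555, -0.00124215,  0.00131976,
       -0.00158074]), 'tau': array([ 2.20184888e-04, -3.86627376e+01,  2.37940586e+01,  5.36524817e+00,
       -6.04117507e-03, -3.22727296e-06]), 'position': array([0.12189325, 0.53581034, 0.23038642]), 'orientation': array([ 9.93741335e-01, -1.11701583e-01, -6.83419497e-05,  9.54140188e-04]), 'contact_force': array([-0.62868975, -0.6764571 ,  0.30373338]), 'wrist_torque': array([0.00742355, 0.00317835, 0.01627464]), 'grip_force': 0.0, 'opening': 1.0035553845355274}
scene {'K': array([[517.08491586,   0.        , 277.29103213],
       [  0.        , 517.08491586, 203.30781785],
       [  0.        ,   0.        ,   1.        ]]), 'k1': -0.18595765238336637, 'origin': array([-0.47159667, -0.68205323,  1.10696992]), 'attitude': array([ 0.80219307, -0.40618871,  0.20663301, -0.38574579])}
cover [(0.87, [192.9, 210.5, 237.6, 243.0]), (0.59, [
[... 332 characters left out ...]
0884337 ,   0.        , 284.13541082],
       [  0.        , 535.0884337 , 210.87451063],
       [  0.        ,   0.        ,   1.        ]]), 'k1': -0.058831358787419644, 'origin': array([0.34907607, 0.07468345, 1.60013872]), 'attitude': array([-0.69916974,  0.71118237, -0.05252696,  0.0512078 ])}
cover [(0.93, [267.7, 239.2, 321.3, 285.8]), (0.89, [215.5, 229.3, 257.4, 277.4]), (0.22, [333.0, 228.6, 376.7, 279.7])]
housing [(0.8, [334.9, 228.2, 379.1, 277.9]), (0.15, [213.9, 229.7, 250.8, 274.7])]
knock_bar [(0.62, [209.7, 154.2, 264.9, 189.7])]
pepper_mill [(0.64, [393.9, 265.5, 426.5, 286.4])]
flour_jar [(0.96, [154.0, 242.3, 187.1, 262.6])]
spice_a [(0.54, [148.4, 213.9, 171.2, 231.2])]
```

Run:
```python
import cv2
a=cv2.imread("pics/top0.png")[120:320,130:440]; cv2.imwrite("pics/top0c.png",cv2.resize(a,(775,500),interpolation=cv2.INTER_CUBIC))
a=cv2.imread("pics/scene0.png")[120:330,140:400]; cv2.imwrite("pics/scene0c.png",cv2.resize(a,(728,588),interpolation=cv2.INTER_CUBIC))
```

```text
(no output)
```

View pics/top0c.png

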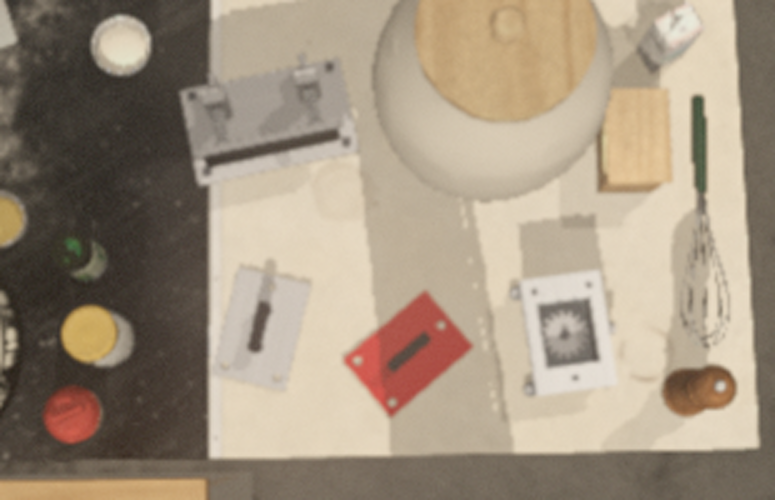

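View pics/scene0c.png

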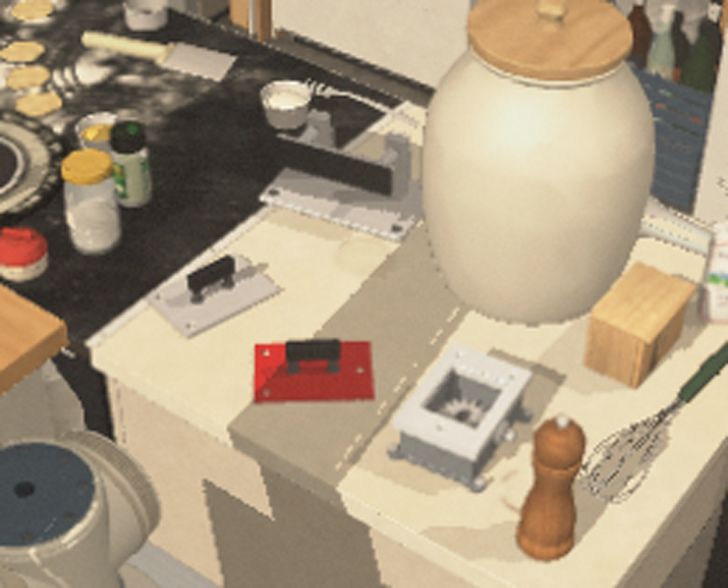

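The two candidates are the grey plate with a black bar, at top (237,253), and the red plate at top (294,262). The grey one fits: it is steel, and the red one is excluded by the text. I'll confirm with a wrist crop before grasping. Next I locate everything roughly.

```bash
cat >> h.py <<'E'
def rays(cp,uv):
    K=cp['K'];uv=np.atleast_2d(np.asarray(uv,float))
    d=np.c_[(uv[:,0]-K[0,2])/K[0,0],(uv[:,1]-K[1,2])/K[1,1]]
    x=d.copy()
    for _ in range(20): x=d/(1+cp['k1']*(x**2).sum(1,keepdims=True))
    return R.from_quat(cp['attitude']).apply(np.c_[x,np.ones(len(x))])
def onplane(cp,uv,z):
    r=rays(cp,uv); return cp['origin']+r*((z-cp['origin'][2])/r[:,2])[:,None]
def proj(cp,P):
    q=R.from_quat(cp['attitude']).inv().apply(np.atleast_2d(P)-cp['origin']); x=q[:,:2]/q[:,2:]
    x=x*(1+cp['k1']*(x**2).sum(1,keepdims=True)); K=cp['K']
    return np.c_[x[:,0]*K[0,0]+K[0,2],x[:,1]*K[1,1]+K[1,2]]
def tri(cps,uvs):
    A=np.zeros((3,3));b=np.zeros(3)
    for cp,uv in zip(cps,uvs):
        d=rays(cp,uv)[0];d/=np.linalg.norm(d);M=np.eye(3)-np.outer(d,d);A+=M;b+=M@cp['origin']
    return np.linalg.solve(A,b)
def rect(mask,cp,z):
    c,_=cv2.findContours(mask.astype(np.uint8),cv2.RETR_EXTERNAL,cv2.CHAIN_APPROX_NONE)
    c=max(c,key=cv2.contourArea)[:,0]
    P=onplane(cp,c,z)[:,:2]
    return cv2.minAreaRect((P*1000).astype(np.float32)), cv2.boxPoints(cv2.minAreaRect((P*1000).astype(np.float32)))
E
python3 - <<'E'
from h import *
np.set_printoptions(precision=4,suppress=True)
capture("top");cp=camera_params("top")
for n,z in(("cover",.005),("housing",.06),("knock_bar",.1),("pepper_mill",.1),("flour_jar",.06),("spice_a",.05)):
    for d in masks_of("top",n)[:2]: print(n,round(d['conf'],2),rect(d['region'],cp,z))
# manual bar face top edge corners from crop (x/2.5+130, y/2.5+120)
print(onplane(cp,[[130+205/2.5,120+165/2.5],[130+338/2.5,120+137/2.5]],.1))
print(onplane(cp,[[130+198/2.5,120+185/2.5],[130+357/2.5,120+153/2.5]],.008))
print(R.from_quat(sensors.state()['orientation']).as_matrix())
w=camera_params("wrist");print(w, R.from_quat(w['attitude']).as_matrix())
E
```

```text
cover 0.76 (((466.98681640625, 220.36941528320312), (90.17325592041016, 130.74447631835938), 75.08995056152344), array([[392.2147, 193.6212],
       [518.5571, 159.9804],
       [541.7589, 247.1176],
       [415.4165, 280.7585]], dtype=float32))
cover 0.66 (((435.2182312011719, 45.573768615722656), (90.37311553955078, 128.2362518310547), 39.014949798583984), array([[359.7452,  66.9464],
       [440.473 , -32.6908],
       [510.6912,  24.2011],
       [429.9635, 123.8384]], dtype=float32))
housing 0.61 (((452.1802978515625, -134.55630493164062), (134.98980712890625, 112.09660339355469), 6.438777446746826), array([[ 378.8258,  -86.4305],
       [ 391.3965, -197.8201],
       [ 525.5348, -182.6821],
       [ 512.9641,  -71.2926]], dtype=float32))
knock_bar 0.59 (((691.0845947265625, 201.79037475585938), (72.2882080078125, 156.38043212890625), 9.982390403747559), array([[641.9338, 272.5315],
       [669.0416, 118.5185],
       [740.2354, 131.0493],
       [713.1276, 285.0623]], dtype=float32))
pepper_mill 0.87 (((381.0565185546875, -274.68646240234375), (87.49752044677734, 55.61515045166
[... 732 characters left out ...]
472076416016, 47.59174346923828), 55.9798698425293), array([[513.3813, 414.7087],
       [552.8274, 388.0819],
       [591.8093, 445.8311],
       [552.3633, 472.458 ]], dtype=float32))
[[0.6462 0.2748 0.1   ]
 [0.6762 0.1224 0.1   ]]
[[0.64   0.2955 0.008 ]
 [0.6761 0.1025 0.008 ]]
[[ 0.9751 -0.2219  0.    ]
 [-0.2219 -0.9751  0.    ]
 [ 0.     -0.     -1.    ]]
{'K': array([[317.5137,   0.    , 281.186 ],
       [  0.    , 317.5137, 210.3567],
       [  0.    ,   0.    ,   1.    ]]), 'k1': -0.07046195190538332, 'origin': array([0.2039, 0.5166, 0.3746]), 'attitude': array([-0.6154,  0.7707,  0.1289, -0.1038])} [[-0.2211 -0.9217 -0.3187]
 [-0.9752  0.2095  0.0708]
 [ 0.0015  0.3264 -0.9452]]
```

servo_tool([
  {"rotation": [0,0,0.3],"travel": [0.048,0.032,0],"grip": 1},
  {"rotation": [0,0,0.6],"travel": [0.096,0.065,0],"grip": 1},
  {"rotation": [0,0,0.9],"travel": [0.144,0.097,0],"grip": 1},
  {"rotation": [0,0,1.2],"travel": [0.192,0.13,0],"grip": 1},
  {"rotation": [0,0,1.5],"travel": [0.24,0.162,0],"grip": 1},
  {"rotation": [0,0,1.8],"travel": [0.289,0.195,0],"grip": 1},
  {"rotation": [0,0,2.1],"travel": [0.337,0.227,0],"grip": 1},
  {"rotation": [0,0,2.1],"travel": [0.337,0.227,0],"grip": 1},
])

```text
clock: 2.05
position: [0.4021, 0.2374, 0.2313]
orientation: [0.991, -0.133, 0.0, 0.0]
contact_force: [-0.8, 0.9, 0.5]
opening: 1.0
grip_force: 0.0
```

Run:
```python
from h import *
np.set_printoptions(precision=4,suppress=True)
s=sensors.state();print(s['clock'],s['position'],np.degrees(R.from_quat(s['orientation']).as_euler('xyz')))
cp=camera_params("wrist");im=capture("wrist");import pickle;pickle.dump((cp,im),open("pics/w1.pkl","wb"))
for n in("cover","housing","knock_bar"):
    for d in masks_of("wrist",n)[:3]: print(n,round(d['conf'],2),d['bbox'],rect(d['region'],cp,.005)[0])
cv2.imwrite("pics/w1.png",cv2.resize(im[...,::-1],(800,600)))
```

```text
2.05 [0.4021 0.2374 0.2313] [179.9746  -0.0213 -15.2484]
cover 0.93 [372.8, 29.0, 506.8, 169.7] ((435.6898193359375, 44.09307861328125), (92.50730895996094, 131.6053466796875), 39.49460220336914)
housing 0.75 [530.7, 6.2, 560.0, 121.7] ((447.9774475097656, -90.59151458740234), (34.2140998840332, 132.3255615234375), 86.91680145263672)
```

View pics/w1.png

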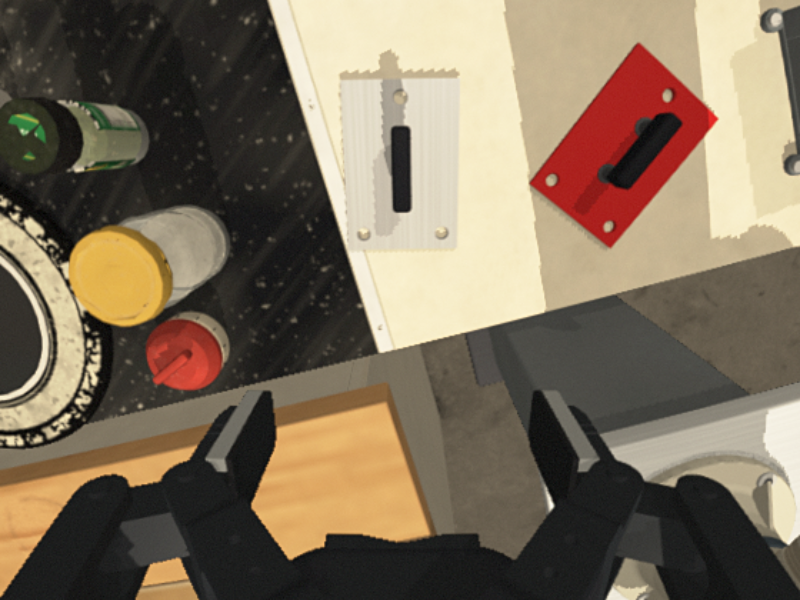

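The wrist view shows the grey plate with its single hole at (400,97) and two holes at (364,234) and (441,233), and a black bar at (401,168). Its one-hole end points away from the robot. The red look-alike is at (625,145). I'll confirm with a crop and measure.

```bash
cat >> h.py <<'E'
def fit(P,Q):  # 2D rigid: Q local -> P world
    c=P.mean(0);d=Q.mean(0);H=(Q-d).T@(P-c);th=np.arctan2(H[0,1]-H[1,0],H[0,0]+H[1,1])
    r=np.array([[np.cos(th),-np.sin(th)],[np.sin(th),np.cos(th)]]);t=c-r@d
    return t,np.degrees(th),np.linalg.norm((Q@r.T+t)-P,axis=1)
HQ=np.array([[.052,0],[-.052,.032],[-.052,-.032]])
E
python3 - <<'E'
from h import *
import pickle
np.set_printoptions(precision=4,suppress=True)
cp,im=pickle.load(open("pics/w1.pkl","rb"))
cv2.imwrite("pics/w1c.png",cv2.resize(im[40:190,220:340,::-1],None,fx=4,fy=4,interpolation=cv2.INTER_CUBIC))
uv=np.array([[280,68],[254.8,163.8],[308.7,163.1]])
P=onplane(cp,uv,.005);print(P,fit(P[:,:2],HQ))
hsv=cv2.cvtColor(im,cv2.COLOR_RGB2HSV);m=np.zeros(im.shape[:2],bool);m[80:155,268:295]=im[80:155,268:295].max(2)<60
yx=np.argwhere(m);print(len(yx),yx.min(0),yx.max(0));print(rect(m,cp,.045))
E
```

```text
[[0.5172 0.2057 0.005 ]
 [0.4238 0.2618 0.005 ]
 [0.408  0.2006 0.005 ]] (array([0.4665, 0.2184]), np.float64(-14.207049072631959), array([0.0003, 0.0004, 0.0004]))
735 [ 89 274] [147 286]
(((467.5236511230469, 219.19508361816406), (12.07856559753418, 56.73402786254883), 75.04908752441406), array([[438.5589, 220.6787],
       [493.3723, 206.0418],
       [496.4884, 217.7115],
       [441.675 , 232.3484]], dtype=float32))
```

View pics/w1c.png

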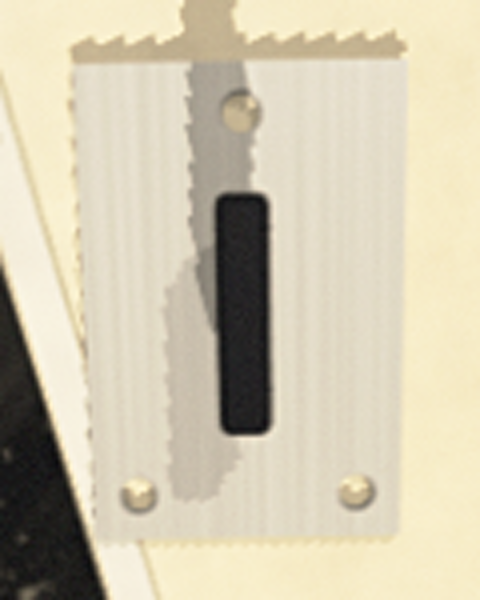

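The crop confirms the steel cover: grey, one hole at the far end. I'll move over it and take a second view from there.

servo_tool([
  {"rotation": [0,0,-0.4],"travel": [0.017,0,0.025],"grip": 1},
  {"rotation": [0,0,-0.4],"travel": [0.034,0,0.05],"grip": 1},
  {"rotation": [0,0,-0.4],"travel": [0.051,0,0.075],"grip": 1},
  {"rotation": [0,0,-0.4],"travel": [0.0675,0.001,0.1],"grip": 1},
  {"rotation": [0,0,-0.4],"travel": [0.0675,0.001,0.1],"grip": 1},
  {"rotation": [0,0,-0.4],"travel": [0.0675,0.001,0.1],"grip": 1},
  {"rotation": [0,0,-0.4],"travel": [0.0675,0.001,0.1],"grip": 1},
  {"rotation": [0,0,-0.4],"travel": [0.0675,0.001,0.1],"grip": 1},
])

```text
clock: 3.25
position: [0.4652, 0.2224, 0.1322]
orientation: [0.992, -0.126, 0.001, -0.001]
contact_force: [-0.1, -0.4, -0.3]
opening: 0.998
grip_force: 0.0
```

Run:
```python
from h import *
import pickle
np.set_printoptions(precision=4,suppress=True)
s=sensors.state();print(s['clock'],s['position'],np.degrees(R.from_quat(s['orientation']).as_euler('xyz')))
cp=camera_params("wrist");im=capture("wrist");pickle.dump((cp,im),open("pics/w2.pkl","wb"))
P=np.array([[.467,.2188,.045],[.5172,.2057,.005],[.4238,.2618,.005],[.408,.2006,.005]]);print(proj(cp,P))
for n in("cover","housing","knock_bar"):
    for d in masks_of("wrist",n)[:3]: print(n,round(d['conf'],2),d['bbox'],rect(d['region'],cp,.005)[0])
cv2.imwrite("pics/w2.png",cv2.resize(im[...,::-1],(800,600)))
```

```text
3.25 [0.4652 0.2224 0.1322] [-179.9189   -0.0545  -14.4808]
[[283.4317 212.8696]
 [283.4541 138.7022]
 [250.3444 251.2116]
 [317.2156 251.2464]]
cover 0.69 [396.8, 94.0, 560.0, 258.7] ((435.6492614746094, 43.91371536254883), (94.52053833007812, 130.268798828125), 39.12856674194336)
cover 0.59 [230.3, 123.8, 337.3, 262.6] ((467.1425476074219, 218.5127410888672), (92.05540466308594, 133.58628845214844), 76.11417388916016)
knock_bar 0.25 [226.5, 122.1, 336.3, 265.4] ((467.1486511230469, 218.64288330078125), (91.35963439941406, 132.6107940673828), 75.68334197998047)
```

View pics/w2.png

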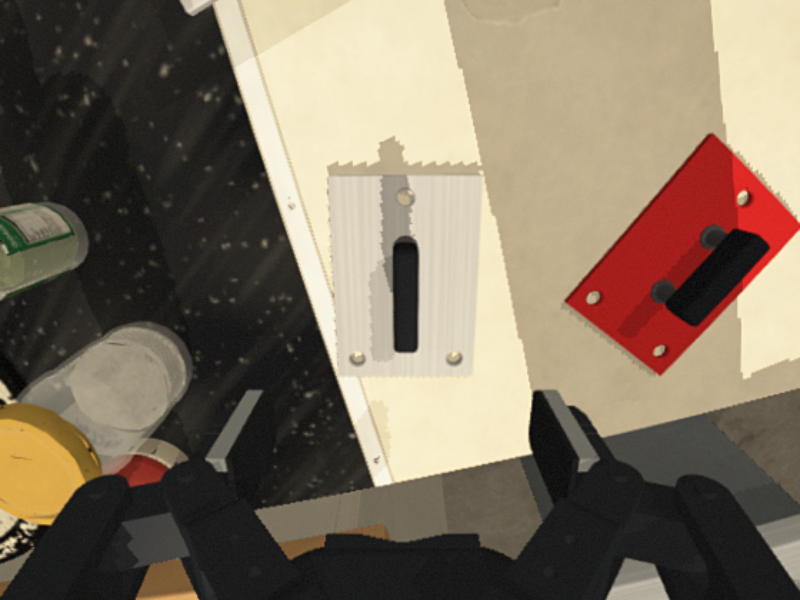

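```bash
cat >> h.py <<'E'
def st():
    s=sensors.state();Rm=R.from_quat(s['orientation']);print('t',round(s['clock'],2),'p',s['position'].round(4),'psi',np.degrees(np.arctan2(*Rm.as_matrix()[[1,0],0])).round(2),'tilt',Rm.as_matrix()[:2,2].round(4),'F',s['contact_force'].round(1),'T',s['wrist_torque'].round(2),'op',round(s['opening'],3),'g',round(s['grip_force'],1),'qd',abs(s['joint_velocities']).max().round(3),'q',s['joint_positions'].round(2));return s,Rm
def go(target,psi):  # tool-frame delta from measured pose to target
    s,Rm=st();d=Rm.inv().apply(np.array(target)-s['position']);p=np.degrees(np.arctan2(*Rm.as_matrix()[[1,0],0]))
    print('travel',d.round(4),'rotz',round(-((psi-p+180)%360-180),2))
E
python3 - <<'E'
from h import *
import pickle
a=pickle.load(open("pics/w1.pkl","rb"))[0];b=pickle.load(open("pics/w2.pkl","rb"))[0]
print(tri([a,b],[[280.7,148.4],[283.5,246.4]]),tri([a,b],[[280,68],[283.5,138.6]]))
go([.467,.2188,.015],-14.6)
E
```

```text
[0.43819425 0.22625032 0.0422887 ] [0.51723838 0.20567075 0.00463686]
t 3.45 p [0.4652 0.2219 0.1316] psi -14.52 tilt [0.0004 0.0003] F [-0.1 -0.1  0.2] T [-0.04 -0.01  0.03] op 0.998 g 0.0 qd 0.006 q [ 0.75  0.24 -0.17  0.   -1.16  0.57]
travel [0.0025 0.0026 0.1166] rotz 0.08
```

servo_tool([
  {"rotation": [0,0,0],"travel": [0.0025,0.0026,0.025],"grip": 1},
  {"rotation": [0,0,0],"travel": [0.0025,0.0026,0.055],"grip": 0.5},
  {"rotation": [0,0,0],"travel": [0.0025,0.0026,0.085],"grip": 0.5},
  {"rotation": [0,0,0],"travel": [0.0025,0.0026,0.105],"grip": 0.5},
  {"rotation": [0,0,0],"travel": [0.0025,0.0026,0.116],"grip": 0.5},
  {"rotation": [0,0,0],"travel": [0.0025,0.0026,0.116],"grip": 0.5},
  {"rotation": [0,0,0],"travel": [0.0025,0.0026,0.116],"grip": 0},
  {"rotation": [0,0,0],"travel": [0.0025,0.0026,0.116],"grip": 0},
])

```text
clock: 4.45
position: [0.4678, 0.2193, 0.0165]
orientation: [0.992, -0.126, 0.001, -0.001]
contact_force: [0.4, 0.1, 0.5]
opening: 0.152
grip_force: 58.8
```

servo_tool([
  {"rotation": [0,0,0],"travel": [0,0,0],"grip": 0},
  {"rotation": [0,0,0],"travel": [0,0,0],"grip": 0},
  {"rotation": [0,0,0],"travel": [0,0,0],"grip": 0},
  {"rotation": [0,0,0],"travel": [0,0,0],"grip": 0},
  {"rotation": [0,0,0],"travel": [0,0,-0.02],"grip": 0},
  {"rotation": [0,0,0],"travel": [0,0,-0.05],"grip": 0},
  {"rotation": [0,0,0],"travel": [0,0,-0.09],"grip": 0},
  {"rotation": [0,0,0],"travel": [0,0,-0.13],"grip": 0},
])

```text
clock: 5.45
position: [0.466, 0.2182, 0.1456]
orientation: [0.992, -0.127, -0.001, 0.001]
contact_force: [0.3, 0.1, -3.6]
opening: 0.152
grip_force: 58.8
```

Run:
```python
from h import *
np.set_printoptions(precision=4,suppress=True)
im=np.load("pics/top0.npy");cp=camera_params("top");sc=camera_params("scene");si=np.load("pics/scene0.npy")
g=im[150:195,205:275].max(2)
for u in (218,225,232,239,246,253,260):
    col=im[160:192,u].max(1);print(u,[int(x) for x in col])
print()
for u in (243,250,258,266,274,278):
    print(u,[int(x) for x in si[162:196,u].max(1)])
```

```text
218 [134, 115, 108, 118, 130, 139, 138, 143, 140, 140, 137, 137, 141, 134, 135, 134, 139, 156, 164, 162, 138, 103, 78, 71, 74, 111, 174, 198, 204, 204, 204, 203]
225 [165, 166, 166, 162, 164, 163, 165, 163, 166, 164, 164, 166, 164, 164, 161, 157, 157, 163, 160, 134, 93, 76, 77, 86, 137, 183, 201, 203, 204, 205, 199, 202]
232 [166, 164, 165, 165, 165, 164, 165, 164, 165, 165, 164, 160, 162, 164, 165, 169, 164, 144, 105, 86, 82, 79, 115, 173, 198, 203, 203, 203, 202, 204, 209, 209]
239 [164, 167, 165, 161, 156, 149, 149, 146, 146, 149, 148, 148, 147, 156, 165, 163, 137, 97, 83, 82, 93, 133, 181, 198, 202, 203, 203, 200, 202, 208, 211, 209]
246 [149, 149, 150, 147, 146, 149, 149, 149, 149, 155, 160, 166, 168, 165, 147, 114, 85, 86, 82, 116, 173, 197, 197, 195, 194, 198, 203, 208, 210, 210, 210, 210]
253 [132, 137, 136, 138, 147, 147, 150, 153, 153, 150, 157, 166, 164, 136, 99, 88, 84, 94, 138, 184, 200, 202, 201, 201, 197, 206, 216, 215, 215, 213, 211, 213]
260 [168, 168, 167, 165, 167, 168, 167, 167, 168, 167, 165, 149, 114, 92, 85, 85, 116, 174, 200, 202, 203, 204, 204, 208, 218, 219,
[... 306 characters left out ...]
0, 151, 153, 153, 163, 210, 209, 209, 210, 216, 225]
258 [69, 72, 77, 101, 126, 105, 106, 108, 123, 121, 119, 149, 81, 62, 60, 58, 58, 56, 58, 55, 55, 60, 97, 151, 153, 148, 151, 147, 148, 165, 207, 210, 210, 200]
266 [63, 74, 65, 67, 59, 58, 65, 106, 167, 175, 175, 166, 181, 163, 118, 60, 60, 56, 60, 58, 56, 60, 59, 65, 92, 145, 132, 128, 127, 136, 155, 163, 206, 208]
274 [73, 137, 226, 231, 226, 180, 181, 180, 181, 182, 181, 182, 179, 183, 178, 153, 121, 65, 59, 61, 60, 61, 61, 63, 60, 58, 74, 115, 130, 134, 153, 153, 167, 208]
278 [230, 227, 214, 233, 230, 196, 154, 146, 135, 137, 139, 151, 160, 165, 169, 167, 147, 124, 70, 64, 59, 63, 62, 65, 61, 60, 61, 73, 111, 138, 153, 154, 155, 170]
```

Run:
```python
from h import *
np.set_printoptions(precision=4,suppress=True)
cp=camera_params("top");sc=camera_params("scene")
T=onplane(cp,[[225,179.7],[260,171.8]],.1);B=onplane(cp,[[225,184.2],[260,176.4]],.06)
S=onplane(sc,[[250,171.5],[274,178.4]],.1);S2=onplane(sc,[[250,181.8],[274,188.4]],.06)
for n,e in(("topT",T),("topB",B),("sceT",S),("sceB",S2)):
    d=e[0]-e[1]; t=(.198-e[0,1])/d[1]; print(n,e[:,:2].ravel(),'yaw',np.degrees(np.arctan2(-d[0],d[1])),'x at y=.198',e[0,0]+t*d[0])
go([.57,.181,.095],11)
```

```text
topT [0.6639 0.2376 0.6853 0.1372] yaw 12.002682773374723 x at y=.198 0.6723592901632442
topB [0.6589 0.2419 0.6804 0.139 ] yaw 11.829604329844038 x at y=.198 0.6680726649547186
sceT [0.6676 0.2318 0.6843 0.1422] yaw 10.566253088773916 x at y=.198 0.673935221633783
sceB [0.6636 0.2292 0.6827 0.1403] yaw 12.145517375399567 x at y=.198 0.6702737699690973
t 5.45 p [0.466  0.2182 0.1456] psi -14.54 tilt [-0.0022 -0.0009] F [ 0.3  0.1 -3.6] T [ 0.09 -0.15 -0.03] op 0.152 g 58.8 qd 0.786 q [ 0.74  0.23 -0.15 -0.   -1.2   0.58]
travel [0.1101 0.0098 0.0504] rotz -25.54
```

servo_tool([
  {"rotation": [0,0,-4],"travel": [0.021,0.001,0.008],"grip": 0},
  {"rotation": [0,0,-9],"travel": [0.042,0.002,0.016],"grip": 0},
  {"rotation": [0,0,-14],"travel": [0.063,0.003,0.025],"grip": 0},
  {"rotation": [0,0,-19],"travel": [0.084,0.004,0.034],"grip": 0},
  {"rotation": [0,0,-23],"travel": [0.105,0.0055,0.043],"grip": 0},
  {"rotation": [0,0,-26.3],"travel": [0.1257,0.0067,0.05],"grip": 0},
  {"rotation": [0,0,-26.3],"travel": [0.1257,0.0067,0.05],"grip": 0},
  {"rotation": [0,0,-26.3],"travel": [0.1257,0.0067,0.05],"grip": 0},
])

```text
clock: 6.45
position: [0.5862, 0.1805, 0.0947]
orientation: [0.995, 0.102, -0.001, 0.0]
contact_force: [0.4, 1.1, -2.5]
opening: 0.156
grip_force: 58.9
```

Run:
```python
from h import *
st()
cp=camera_params("wrist");im=capture("wrist")
cv2.imwrite("pics/w3.png",cv2.resize(im[...,::-1],(800,600)))
```

```text
t 6.45 p [0.5862 0.1805 0.0947] psi 11.72 tilt [-0.0015 -0.0003] F [ 0.4  1.1 -2.5] T [-0.    0.02 -0.04] op 0.156 g 58.9 qd 0.014 q [ 0.55  0.45  0.04 -0.   -1.16  1.22]
```

View pics/w3.png

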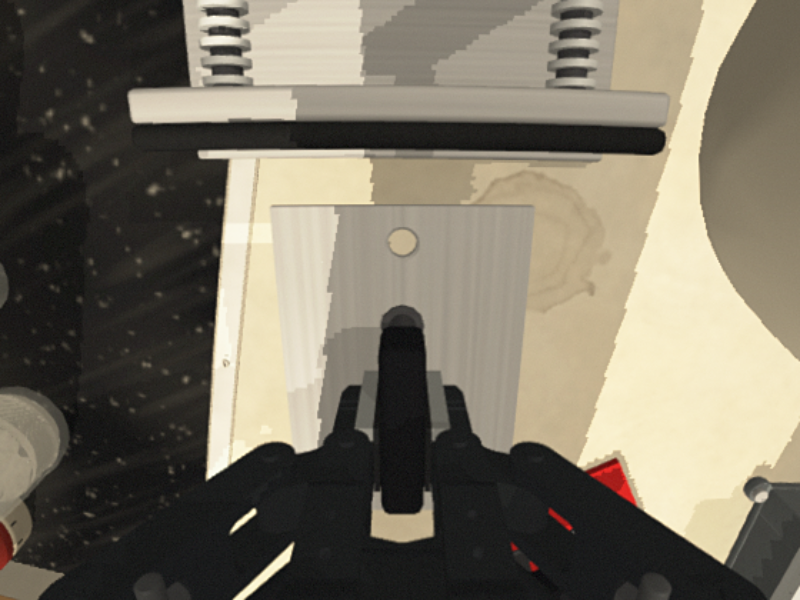

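The held cover is centred: its one-hole end is at row 205 and the rubber face at row ~150, nearly parallel. Now the push.

servo_tool([
  {"rotation": [0,0,0],"travel": [0.006,0,0],"grip": 0},
  {"rotation": [0,0,0],"travel": [0.012,0,0],"grip": 0},
  {"rotation": [0,0,0],"travel": [0.018,0,0],"grip": 0},
  {"rotation": [0,0,0],"travel": [0.022,0,0],"grip": 0},
  {"rotation": [0,0,0],"travel": [0.025,0,0],"grip": 0},
  {"rotation": [0,0,0],"travel": [0.028,0,0],"grip": 0},
  {"rotation": [0,0,0],"travel": [0.028,0,0],"grip": 0},
  {"rotation": [0,0,0],"travel": [0.028,0,0],"grip": 0},
])

```text
clock: 7.5
position: [0.6139, 0.1863, 0.095]
orientation: [0.995, 0.103, -0.001, 0.0]
contact_force: [-3.9, -0.5, -2.8]
opening: 0.151
grip_force: 59.0
```

Run:
```python
from h import *
st()
cp=camera_params("wrist");im=capture("wrist")
cv2.imwrite("pics/w4.png",im[:260,60:500,::-1])
```

```text
t 7.5 p [0.6139 0.1863 0.095 ] psi 11.77 tilt [-0.001  -0.0002] F [-3.9 -0.5 -2.8] T [-0.04  1.41 -0.09] op 0.151 g 59.0 qd 0.002 q [ 0.54  0.5   0.12 -0.   -1.19  1.24]
```

The wrist force is −3.9 N along the push at about 8 mm of travel, so the first knock is done. Now I back off and turn the cover by 90°.

servo_tool([
  {"rotation": [0,0,0],"travel": [-0.03,0,0],"grip": 0},
  {"rotation": [0,0,3],"travel": [-0.055,0,0],"grip": 0},
  {"rotation": [0,0,13],"travel": [-0.06,0,0],"grip": 0},
  {"rotation": [0,0,23],"travel": [-0.06,0,0],"grip": 0},
  {"rotation": [0,0,33],"travel": [-0.06,0,0],"grip": 0},
  {"rotation": [0,0,43],"travel": [-0.06,0,0],"grip": 0},
  {"rotation": [0,0,53],"travel": [-0.06,0,0],"grip": 0},
  {"rotation": [0,0,63],"travel": [-0.06,0,0],"grip": 0},
])

```text
clock: 8.55
position: [0.5572, 0.1745, 0.0961]
orientation: [0.901, -0.435, 0.001, -0.001]
contact_force: [-0.1, 1.1, -3.0]
opening: 0.154
grip_force: 58.9
```

servo_tool([
  {"rotation": [0,0,10],"travel": [0,0,0],"grip": 0},
  {"rotation": [0,0,20],"travel": [0,0,0],"grip": 0},
  {"rotation": [0,0,27],"travel": [0,0,0],"grip": 0},
  {"rotation": [0,0,27],"travel": [0,0,0],"grip": 0},
  {"rotation": [0,0,27],"travel": [0,0,0],"grip": 0},
  {"rotation": [0,0,27],"travel": [0,0,0],"grip": 0},
  {"rotation": [0,0,27],"travel": [0,0,0],"grip": 0},
  {"rotation": [0,0,27],"travel": [0,0,0],"grip": 0},
])

```text
clock: 9.55
position: [0.5557, 0.1741, 0.0953]
orientation: [0.776, -0.631, 0.0, -0.0]
contact_force: [-0.4, 0.4, -3.5]
opening: 0.149
grip_force: 58.9
```

Run:
```python
from h import *
# long side 20 mm in front of face (rest), centre 45+20 back
f=np.array([.6705,.198]);a=np.radians(11.8);t=f-.06*np.array([np.cos(a),np.sin(a)])
go([*t,.095],11.8-90)
```

```text
t 9.55 p [0.5557 0.1741 0.0953] psi -78.2 tilt [ 0.0001 -0.    ] F [-0.4  0.4 -3.5] T [ 0.01 -0.    0.03] op 0.149 g 58.9 qd 0.003 q [ 0.57  0.39 -0.05  0.   -1.13 -0.37]
travel [ 0.0001 -0.0573  0.0003] rotz -0.0
```

servo_tool([
  {"rotation": [0,0,0],"travel": [0,-0.02,0],"grip": 0},
  {"rotation": [0,0,0],"travel": [0,-0.04,0],"grip": 0},
  {"rotation": [0,0,0],"travel": [0,-0.055,0],"grip": 0},
  {"rotation": [0,0,0],"travel": [0,-0.064,0],"grip": 0},
  {"rotation": [0,0,0],"travel": [0,-0.072,0],"grip": 0},
  {"rotation": [0,0,0],"travel": [0,-0.08,0],"grip": 0},
  {"rotation": [0,0,0],"travel": [0,-0.08,0],"grip": 0},
  {"rotation": [0,0,0],"travel": [0,-0.08,0],"grip": 0},
])

```text
clock: 10.55
position: [0.6332, 0.1903, 0.095]
orientation: [0.776, -0.631, -0.0, 0.001]
contact_force: [-3.5, 0.3, -3.8]
opening: 0.153
grip_force: 59.1
```

Run:
```python
from h import *
st()
im=capture("wrist"); cv2.imwrite("pics/w5.png",cv2.resize(im[...,::-1],(800,600)))
```

```text
t 10.55 p [0.6332 0.1903 0.095 ] psi -78.23 tilt [-0.0015 -0.0003] F [-3.5  0.3 -3.8] T [-0.19  1.47 -0.22] op 0.153 g 59.1 qd 0.004 q [ 0.53  0.54  0.19 -0.   -1.22 -0.32]
```

View pics/w5.png

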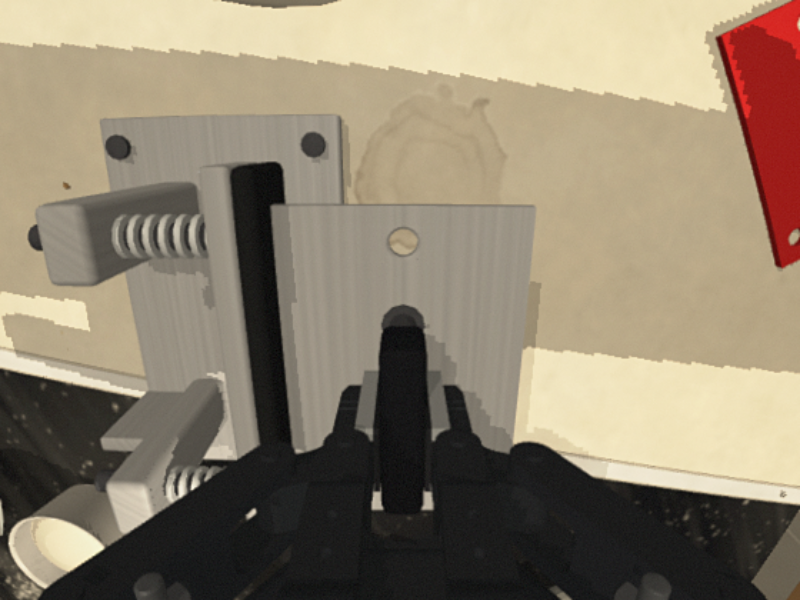

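The long side lies flat on the black face (x≈280, from row 205 down) and the force is −3.5 N. I'll give it 3 mm more, then back off and carry it up to where the wrist camera sees the housing.

servo_tool([
  {"rotation": [0,0,0],"travel": [0,-0.003,0],"grip": 0},
  {"rotation": [0,0,0],"travel": [0,-0.003,0],"grip": 0},
  {"rotation": [0,0,0],"travel": [0,0.03,0],"grip": 0},
  {"rotation": [0,0,0],"travel": [0,0.07,-0.02],"grip": 0},
  {"rotation": [0,0,0],"travel": [0.02,0.11,-0.05],"grip": 0},
  {"rotation": [0,0,0],"travel": [0.045,0.145,-0.08],"grip": 0},
  {"rotation": [0,0,0],"travel": [0.07,0.175,-0.105],"grip": 0},
  {"rotation": [0,0,0],"travel": [0.092,0.196,-0.115],"grip": 0},
])

```text
clock: 11.6
position: [0.4622, 0.0598, 0.2135]
orientation: [0.776, -0.63, 0.002, -0.003]
contact_force: [0.0, -0.4, -3.8]
opening: 0.155
grip_force: 59.6
```

servo_tool([
  {"rotation": [0,0,0],"travel": [0,0,0],"grip": 0},
  {"rotation": [0,0,0],"travel": [0,0,0],"grip": 0},
  {"rotation": [0,0,0],"travel": [0,0,0],"grip": 0},
  {"rotation": [0,0,0],"travel": [0,0,0],"grip": 0},
  {"rotation": [0,0,0],"travel": [0,0,0],"grip": 0},
  {"rotation": [0,0,0],"travel": [0,0,0],"grip": 0},
  {"rotation": [0,0,0],"travel": [0,0,0],"grip": 0},
  {"rotation": [0,0,0],"travel": [0,0,0],"grip": 0},
])

```text
clock: 12.6
position: [0.4609, 0.0604, 0.2103]
orientation: [0.776, -0.631, 0.0, -0.0]
contact_force: [-0.1, 0.0, -2.8]
opening: 0.152
grip_force: 59.6
```

Run:
```python
from h import *
import pickle
st()
cp=camera_params("wrist");im=capture("wrist");pickle.dump((cp,im),open("pics/w6.pkl","wb")); cv2.imwrite("pics/w6.png",cv2.resize(im[...,::-1],(800,600)))
for d in masks_of("wrist","housing")[:2]: print(d['conf'],d['bbox'],rect(d['region'],cp,.06))
```

```text
t 12.6 p [0.4609 0.0604 0.2103] psi -78.22 tilt [ 0. -0.] F [-0.1  0.  -2.8] T [ 0.03  0.04 -0.03] op 0.152 g 59.6 qd 0.001 q [ 0.47  0.09 -0.14  0.   -1.33 -0.26]
0.56 [163.5, 400.0, 190.9, 420.0] (((534.0350341796875, 374.240234375), (54.216705322265625, 7.1437530517578125), 62.67134475708008), array([[518.41656, 351.79733],
       [524.763  , 348.51767],
       [549.6535 , 396.68314],
       [543.30707, 399.9628 ]], dtype=float32))
```

View pics/w6.png

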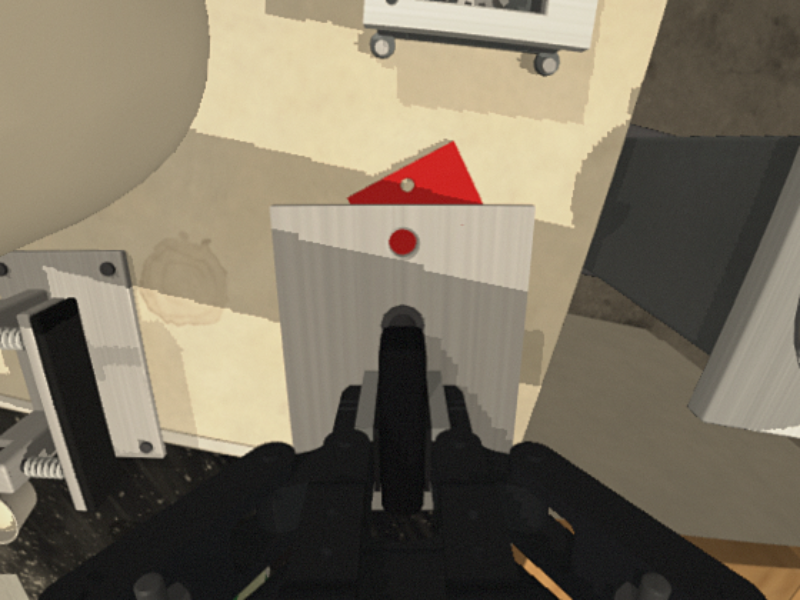

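servo_tool([
  {"rotation": [0,0,0],"travel": [0.02,0,0],"grip": 0},
  {"rotation": [0,0,0],"travel": [0.045,0,0],"grip": 0},
  {"rotation": [0,0,0],"travel": [0.07,0,0],"grip": 0},
  {"rotation": [0,0,0],"travel": [0.085,0,0],"grip": 0},
  {"rotation": [0,0,0],"travel": [0.085,0,0],"grip": 0},
  {"rotation": [0,0,0],"travel": [0.085,0,0],"grip": 0},
  {"rotation": [0,0,0],"travel": [0.085,0,0],"grip": 0},
  {"rotation": [0,0,0],"travel": [0.085,0,0],"grip": 0},
])

```text
clock: 13.7
position: [0.4782, -0.0224, 0.2103]
orientation: [0.776, -0.631, 0.0, -0.0]
contact_force: [-0.7, -0.2, -3.3]
opening: 0.15
grip_force: 59.6
```

Run:
```python
from h import *
import pickle
st()
cp=camera_params("wrist");im=capture("wrist");pickle.dump((cp,im),open("pics/w7.pkl","wb")); cv2.imwrite("pics/w7.png",cv2.resize(im[:180,200:480,::-1],None,fx=2.85,fy=2.85,interpolation=cv2.INTER_CUBIC))
```

```text
t 13.7 p [ 0.4782 -0.0224  0.2103] psi -78.18 tilt [0.0001 0.0001] F [-0.7 -0.2 -3.3] T [ 0.   -0.01 -0.01] op 0.15 g 59.6 qd 0.002 q [ 0.28  0.12 -0.11 -0.   -1.34 -0.08]
```

View pics/w7.png

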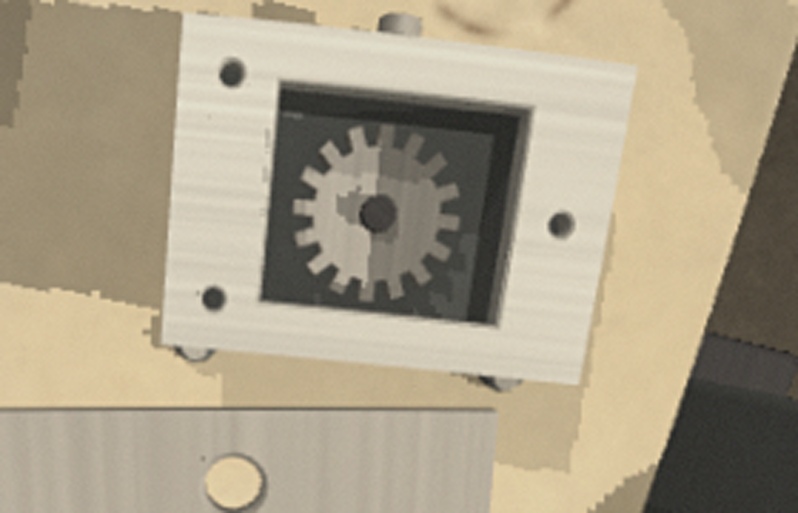

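servo_tool([
  {"rotation": [0,0,0],"travel": [-0.01,0.02,0],"grip": 0},
  {"rotation": [0,0,0],"travel": [-0.015,0.04,0],"grip": 0},
  {"rotation": [0,0,0],"travel": [-0.02,0.06,0],"grip": 0},
  {"rotation": [0,0,0],"travel": [-0.02,0.06,0],"grip": 0},
  {"rotation": [0,0,0],"travel": [-0.02,0.06,0],"grip": 0},
  {"rotation": [0,0,0],"travel": [-0.02,0.06,0],"grip": 0},
  {"rotation": [0,0,0],"travel": [-0.02,0.06,0],"grip": 0},
  {"rotation": [0,0,0],"travel": [-0.02,0.06,0],"grip": 0},
])

```text
clock: 14.75
position: [0.4156, -0.0155, 0.2102]
orientation: [0.776, -0.631, -0.0, 0.0]
contact_force: [0.1, 0.3, -2.2]
opening: 0.156
grip_force: 59.6
```

```bash
cat >> h.py <<'E'
def blob(im,uv,w=9,dark=True):
    u,v=np.round(uv).astype(int);g=im[max(v-w,0):v+w+1,u-w:u+w+1].astype(float).mean(2)
    ref=np.percentile(g,70);wt=np.clip(ref-25-g,0,None) if dark else np.clip(g,0,None)
    y,x=np.mgrid[max(v-w,0):v+w+1,u-w:u+w+1];return np.array([(x*wt).sum(),(y*wt).sum()])/wt.sum()
E
python3 - <<'E'
from h import *
import pickle
np.set_printoptions(precision=4,suppress=True)
st();cp2=camera_params("wrist");im2=capture("wrist");pickle.dump((cp2,im2),open("pics/w8.pkl","wb"))
cp,im=pickle.load(open("pics/w7.pkl","rb"))
uv=np.array([[561,225],[232,72],[213,298]])/2.85-.32+[200,0]
b=np.array([blob(im,p) for p in uv]);print(uv-b)
P=onplane(cp,b,.06);print(P,fit(P[:,:2],HQ))
b2=proj(cp2,P);c2=np.array([blob(im2,p) for p in b2]);print(b2,c2-b2)
P2=onplane(cp2,c2,.06);print(P2,fit(P2[:,:2],HQ))
print([tri([cp,cp2],[x,y]) for x,y in zip(b,c2)])
ct=camera_params("top");it=np.load("pics/top0.npy");pt=proj(ct,(P+P2)/2);tt=np.array([blob(it,p,3) for p in pt]);P3=onplane(ct,tt,.06);print(tt-pt,fit(P3[:,:2],HQ))
E
```

```text
t 14.75 p [ 0.4156 -0.0155  0.2102] psi -78.23 tilt [-0.0003 -0.0001] F [ 0.1  0.3 -2.2] T [-0.02 -0.04 -0.01] op 0.156 g 59.6 qd 0.003 q [ 0.34 -0.01 -0.25  0.   -1.33 -0.14]
[[ 0.3173  0.2182]
 [ 0.1382 -0.5017]
 [-0.029  -0.127 ]]
[[ 0.4011 -0.1468  0.06  ]
 [ 0.5079 -0.1662  0.06  ]
 [ 0.5005 -0.1027  0.06  ]] (array([ 0.4526, -0.1406]), np.float64(-173.18993727686652), array([0.0001, 0.0001, 0.    ]))
[[328.6486  52.9967]
 [207.7626   0.5927]
 [205.328   81.5713]] [[0.0213 0.2702]
 [0.2858 1.5493]
 [0.2461 0.1237]]
[[ 0.401  -0.1466  0.06  ]
 [ 0.5075 -0.1651  0.06  ]
 [ 0.5002 -0.1026  0.06  ]] (array([ 0.4524, -0.1402]), np.float64(-173.02547830404802), array([0.0003, 0.0007, 0.0005]))
[array([ 0.4009, -0.1468,  0.0595]), array([ 0.5081, -0.1661,  0.0577]), array([ 0.5005, -0.1026,  0.0589])]
[[-1.0269  0.3894]
 [-0.7088  0.3638]
 [-0.8714  0.321 ]] (array([ 0.4515, -0.1378]), np.float64(-173.43451280594718), array([0.0001, 0.0001, 0.0001]))
```

```bash
cat >> h.py <<'E'
def bright(im,uv,w=14):
    pass
E
python3 - <<'E'
from h import *
import pickle
np.set_printoptions(precision=4,suppress=True)
T={7:([.4782,-.0224,.2103],-78.18),8:([.4156,-.0155,.2102],-78.23)}
for k in(7,8):
    cp,im=pickle.load(open(f"pics/w{k}.pkl","rb"))
    p,psi=T[k];a=np.radians(psi);X=np.array([np.cos(a),np.sin(a),0]);Y=np.array([np.sin(a),-np.cos(a),0])
    loc=lambda q:np.array([(q-p)@X,(q-p)@Y])
    h=im[155:185,265:300].astype(int);print(k,'around hole',im[169,282],im[169,262],im[150,282])
    d=np.abs(im[155:184,266:299].astype(int)-im[169,282].astype(int)).sum(2);y,x=np.nonzero(d<30);print('blob n',len(x))
    c=np.array([x.min()+x.max(),y.min()+y.max()])/2+[266,155];cm=np.array([x.mean(),y.mean()])+[266,155]
    zt=p[2]-.015+.005
    print('hole',c,cm,loc(onplane(cp,cm,zt)[0]))
    g=cv2.cvtColor(im,cv2.COLOR_RGB2GRAY).astype(int)
    pts=[]
    for u in(215,250,320,355):
        col=np.abs(np.diff(g[135:155,u]));pts.append([u,135+col.argmax()+.5])
    print('end edge',pts,[loc(q) for q in onplane(cp,pts,zt)])
    for v in(160,200,240):
        L=np.abs(np.diff(g[v,180:220])).argmax()+180.5;Rr=np.abs(np.diff(g[v,350:385])).argmax()+350.5
        print(v,L,Rr,[loc(q) for q in onplane(cp,[[L,v],[Rr,v]],zt)])
# housing from scene camera
P=np.array([[.401,-.1467,.06],[.5078,-.1658,.06],[.5004,-.1027,.06]])
sc=camera_params("scene");si=np.load("pics/scene0.npy");ps=proj(sc,P);bs=np.array([blob(si,q,3) for q in ps]);Q=onplane(sc,bs,.06);print('scene',bs-ps,fit(Q[:,:2],HQ))
E
```

```text
7 around hole [221 203 163] [181 171 155] [178 167 151]
blob n 244
hole [281. 169.] [281.2172 168.8115] [0.0539 0.0007]
end edge [[215, np.float64(142.5)], [250, np.float64(142.5)], [320, np.float64(143.5)], [355, np.float64(142.5)]] [array([ 0.0667, -0.031 ]), array([ 0.0667, -0.0142]), array([0.0662, 0.0192]), array([0.0668, 0.036 ])]
160 189.5 361.5 [array([ 0.0583, -0.0441]), array([0.0584, 0.0398])]
200 193.5 369.5 [array([ 0.0379, -0.0439]), array([0.038 , 0.0456])]
240 197.5 365.5 [array([ 0.0157, -0.0437]), array([0.0158, 0.0455])]
8 around hole [230 216 174] [193 182 164] [187 177 160]
blob n 242
hole [281. 169.] [281.2149 168.8099] [0.054  0.0007]
end edge [[215, np.float64(142.5)], [250, np.float64(142.5)], [320, np.float64(143.5)], [355, np.float64(142.5)]] [array([ 0.0668, -0.031 ]), array([ 0.0667, -0.0142]), array([0.0663, 0.0193]), array([0.0668, 0.0361])]
160 189.5 375.5 [array([ 0.0584, -0.044 ]), array([0.0585, 0.0467])]
200 193.5 369.5 [array([ 0.038 , -0.0438]), array([0.0381, 0.0456])]
240 196.5 365.5 [array([ 0.0158, -0.0442]), array([0.0158, 0.0455])]
scene [[-1.4125 -0.4052]
 [ 1.1316 -2.0815]
 [    nan     nan]] (array([nan, nan]), np.float64(nan), array([nan, nan, nan]))h.py:39: RuntimeWarning: invalid value encountered in divide
  y,x=np.mgrid[max(v-w,0):v+w+1,u-w:u+w+1];return np.array([(x*wt).sum(),(y*wt).sum()])/wt.sum()
```

The wrist views put the housing at (0.4525, −0.1405), yaw −173.1°. To cancel any wrist-camera bias I'll take one more view of it at a very different tool yaw.

servo_tool([
  {"rotation": [0,0,-9],"travel": [0.012,0.015,0],"grip": 0},
  {"rotation": [0,0,-18],"travel": [0.024,0.03,0],"grip": 0},
  {"rotation": [0,0,-27],"travel": [0.036,0.045,0],"grip": 0},
  {"rotation": [0,0,-36],"travel": [0.048,0.06,0],"grip": 0},
  {"rotation": [0,0,-45],"travel": [0.06,0.075,0],"grip": 0},
  {"rotation": [0,0,-54],"travel": [0.072,0.09,0],"grip": 0},
  {"rotation": [0,0,-62],"travel": [0.084,0.1,0],"grip": 0},
  {"rotation": [0,0,-68],"travel": [0.0856,0.1015,0],"grip": 0},
])

```text
clock: 15.8
position: [0.3331, -0.1207, 0.2104]
orientation: [0.996, -0.088, 0.0, 0.0]
contact_force: [0.6, 1.3, -3.4]
opening: 0.151
grip_force: 59.6
```

servo_tool([
  {"rotation": [0,0,0],"travel": [0,0,0],"grip": 0},
  {"rotation": [0,0,0],"travel": [0,0,0],"grip": 0},
  {"rotation": [0,0,0],"travel": [0,0,0],"grip": 0},
  {"rotation": [0,0,0],"travel": [0,0,0],"grip": 0},
  {"rotation": [0,0,0],"travel": [0,0,0],"grip": 0},
  {"rotation": [0,0,0],"travel": [0,0,0],"grip": 0},
  {"rotation": [0,0,0],"travel": [0,0,0],"grip": 0},
  {"rotation": [0,0,0],"travel": [0,0,0],"grip": 0},
])

```text
clock: 16.8
position: [0.3335, -0.12, 0.2103]
orientation: [0.996, -0.089, 0.0, -0.0]
contact_force: [-0.5, -0.7, -3.0]
opening: 0.156
grip_force: 59.6
```

Run:
```python
from h import *
import pickle
np.set_printoptions(precision=4,suppress=True)
st();cp2=camera_params("wrist");im2=capture("wrist");pickle.dump((cp2,im2),open("pics/w9.pkl","wb"))
P=np.array([[.4011,-.1468,.06],[.5079,-.1662,.06],[.5005,-.1027,.06]])
b2=proj(cp2,P);c2=np.array([blob(im2,p) for p in b2]);print(b2,c2-b2)
P2=onplane(cp2,c2,.06);print(P2,fit(P2[:,:2],HQ))
```

```text
t 16.8 p [ 0.3335 -0.12    0.2103] psi -10.22 tilt [0. 0.] F [-0.5 -0.7 -3. ] T [-0.02  0.02  0.04] op 0.156 g 59.6 qd 0.003 q [ 0.11 -0.14 -0.37 -0.   -1.34  1.29]Traceback (most recent call last):
  File "<stdin>", line 6, in <module>
  File "h.py", line 39, in blob
    y,x=np.mgrid[max(v-w,0):v+w+1,u-w:u+w+1];return np.array([(x*wt).sum(),(y*wt).sum()])/wt.sum()
        ~~~~~~~~^^^^^^^^^^^^^^^^^^^^^^^^^^^^
    nn = _nx.indices(size, typ)
    res = empty((N,) + dimensions, dtype=dtype)
ValueError: negative dimensions are not allowed
```

Run:
```python
from h import *
import pickle
np.set_printoptions(precision=4,suppress=True)
cp2,im2=pickle.load(open("pics/w9.pkl","rb"))
P=np.array([[.4011,-.1468,.06],[.5079,-.1662,.06],[.5005,-.1027,.06]])
b=proj(cp2,P);print(b)
for p in b:
    if 9<p[1]<415: c=blob(im2,p);print(c-p,onplane(cp2,c,.06))
```

```text
[[295.6733 116.6331]
 [297.465  -20.055 ]
 [222.7993   5.176 ]]
[-0.3132  0.0767] [[ 0.4011 -0.1465  0.06  ]]
```

servo_tool([
  {"rotation": [0,0,10],"travel": [0.015,0,0],"grip": 0},
  {"rotation": [0,0,20],"travel": [0.03,0,0],"grip": 0},
  {"rotation": [0,0,30],"travel": [0.045,0,0],"grip": 0},
  {"rotation": [0,0,40],"travel": [0.06,0,0],"grip": 0},
  {"rotation": [0,0,50],"travel": [0.075,0,0],"grip": 0},
  {"rotation": [0,0,60],"travel": [0.09,0,0],"grip": 0},
  {"rotation": [0,0,70],"travel": [0.105,0,0],"grip": 0},
  {"rotation": [0,0,80],"travel": [0.1215,-0.0005,0],"grip": 0},
])

```text
clock: 17.85
position: [0.4537, -0.1412, 0.2102]
orientation: [-0.704, 0.711, 0.0, -0.0]
contact_force: [-0.3, 0.1, -3.7]
opening: 0.153
grip_force: 59.6
```

servo_tool([
  {"rotation": [0,0,10],"travel": [0,0,0],"grip": 0},
  {"rotation": [0,0,20],"travel": [0,0,0],"grip": 0},
  {"rotation": [0,0,30],"travel": [0,0,0],"grip": 0},
  {"rotation": [0,0,40],"travel": [0,0,0],"grip": 0},
  {"rotation": [0,0,50],"travel": [0,0,0],"grip": 0},
  {"rotation": [0,0,60],"travel": [0,0,0],"grip": 0},
  {"rotation": [0,0,70],"travel": [0,0,0],"grip": 0},
  {"rotation": [0,0,79],"travel": [0,0,0],"grip": 0},
])

```text
clock: 18.85
position: [0.4532, -0.1411, 0.2101]
orientation: [-0.091, 0.996, 0.0, -0.0]
contact_force: [-0.5, -0.0, -2.2]
opening: 0.151
grip_force: 59.6
```

servo_tool([
  {"rotation": [0,0,4],"travel": [0,0,0.02],"grip": 0},
  {"rotation": [0,0,4],"travel": [0,0,0.04],"grip": 0},
  {"rotation": [0,0,4],"travel": [0,0,0.06],"grip": 0},
  {"rotation": [0,0,4],"travel": [0,0,0.08],"grip": 0},
  {"rotation": [0,0,4],"travel": [0,0,0.09],"grip": 0},
  {"rotation": [0,0,4],"travel": [0,0,0.09],"grip": 0},
  {"rotation": [0,0,4],"travel": [0,0,0.09],"grip": 0},
  {"rotation": [0,0,4],"travel": [0,0,0.09],"grip": 0},
])

```text
clock: 19.85
position: [0.4537, -0.1411, 0.1211]
orientation: [-0.059, 0.998, -0.0, 0.001]
contact_force: [1.1, -0.6, -3.2]
opening: 0.155
grip_force: 59.5
```

Run:
```python
from h import *
import pickle
np.set_printoptions(precision=4,suppress=True)
go([.4532,-.141,.092],-173.1)
cp,im=pickle.load(open("pics/w2.pkl","rb"))
uv=np.array([[283.5,138.6],[250.6,250.6],[317.5,250.5]])
# hole centroid: bright/dark mix; use circle from abs deviation from plate tone
for u,v in uv:
    u0,v0=int(round(u)),int(round(v));w=im[v0-7:v0+8,u0-7:u0+8].astype(float)
    sat=w.max(2)-w.min(2);wt=np.clip(sat-35,0,None);y,x=np.mgrid[-7:8,-7:8];print(u0+(x*wt).sum()/wt.sum(),v0+(y*wt).sum()/wt.sum(),sat.max(),np.median(sat))
P=onplane(cp,uv,.005);print(P,fit(P[:,:2],HQ))
ct=camera_params("top");i2=capture("top");np.save("pics/top2.npy",i2)
s=sensors.state();zc=s['position'][2]-.0165+.005
m=masks_of("top","cover")
for d in m[:3]: print(d['conf'],d['bbox'],rect(d['region'],ct,zc)[0])
cv2.imwrite("pics/top2c.png",cv2.resize(i2[205:295,310:410,::-1],None,fx=6,fy=6,interpolation=cv2.INTER_CUBIC))
```

```text
t 19.85 p [ 0.4537 -0.1411  0.1211] psi -173.22 tilt [ 0.0016 -0.0002] F [ 1.1 -0.6 -3.2] T [-0.01 -0.01 -0.02] op 0.155 g 59.5 qd 0.006 q [ 0.03  0.17 -0.29  0.   -1.11 -1.48]
travel [0.0006 0.0002 0.0291] rotz -0.12
283.13779128672746 138.0303951367781 59.0 31.0
249.78968792401628 248.86702849389417 60.0 32.0
317.00112359550565 248.74269662921347 62.0 30.0
[[0.5173 0.2056 0.005 ]
 [0.4244 0.2614 0.005 ]
 [0.4087 0.2002 0.005 ]] (array([0.4669, 0.2182]), np.float64(-14.084439609450063), array([0.0001, 0.0005, 0.0004]))
0.89 [266.0, 254.1, 297.1, 285.2] ((405.1236572265625, 77.59599304199219), (83.25175476074219, 44.66351318359375), 41.5759162902832)
0.67 [344.9, 262.1, 378.9, 279.5] ((405.37890625, -143.944580078125), (36.89509201049805, 84.48465728759766), 5.24436616897583)
```

View pics/top2c.png

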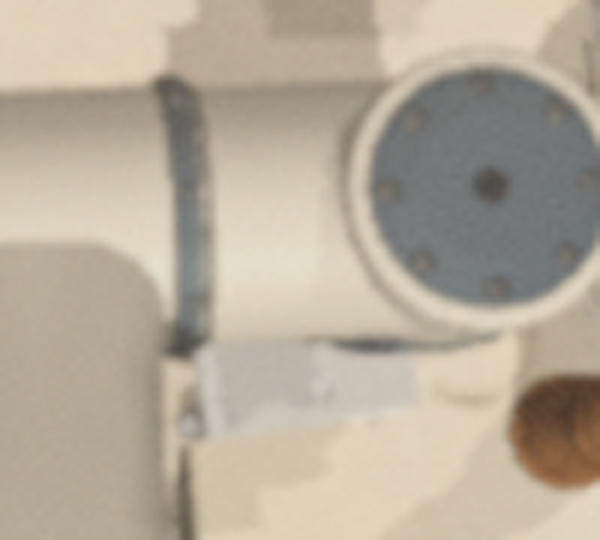

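The crop shows the cover's one-hole end sticking out from under the arm (crop x 205–415, end edge at rows ~405–438, hole near (325,385)). I'll measure its edges in the same camera that saw the housing.

Run:
```python
from h import *
np.set_printoptions(precision=4,suppress=True)
ct=camera_params("top");i2=np.load("pics/top2.npy").astype(float);zc=.1096
p=np.array([.4537,-.1411]);a=np.radians(-173.2);X=np.array([np.cos(a),np.sin(a)]);Y=np.array([np.sin(a),-np.cos(a)])
sat=i2.max(2)-i2.min(2)
L=lambda uv:[np.array([(q[:2]-p)@X,(q[:2]-p)@Y]) for q in onplane(ct,uv,zc)]
for u in(350,355,360,365,370,375):
    print('end',u,[int(x) for x in sat[266:282,u]])
for v in(266,268,270): print('L',v,[int(x) for x in sat[v,340:350]],'R',[int(x) for x in sat[v,372:386]])
print(L([[360,277],[364.2,269.2],[344,268],[379,268]]))
# housing from initial top image (same camera) in the same tool frame: expected cover location
H=np.array([.4515,-.1378]);print('housing centre (top cam) in tool frame',(H-p)@X,(H-p)@Y)
```

```text
end 350 [17, 18, 17, 19, 19, 18, 18, 18, 19, 18, 19, 26, 34, 38, 38, 38]
end 355 [18, 19, 19, 18, 18, 18, 19, 18, 19, 19, 22, 32, 37, 39, 38, 39]
end 360 [18, 17, 18, 19, 18, 18, 18, 20, 19, 20, 31, 39, 38, 39, 38, 39]
end 365 [18, 18, 18, 17, 18, 19, 19, 18, 19, 26, 35, 36, 39, 39, 39, 38]
end 370 [18, 19, 19, 19, 19, 18, 18, 18, 25, 33, 39, 38, 38, 38, 39, 38]
end 375 [18, 19, 19, 19, 20, 19, 18, 20, 28, 37, 36, 39, 36, 37, 37, 38]
L 266 [37, 36, 28, 19, 17, 16, 18, 18, 18, 19] R [20, 18, 20, 18, 17, 18, 23, 31, 35, 36, 36, 37, 36, 36]
L 268 [36, 36, 30, 20, 16, 16, 17, 18, 20, 18] R [19, 18, 19, 19, 20, 20, 21, 28, 34, 37, 37, 38, 38, 37]
L 270 [34, 33, 28, 20, 18, 16, 16, 19, 19, 18] R [18, 19, 20, 20, 19, 19, 20, 26, 34, 36, 39, 40, 40, 41]
[array([0.072 , 0.0127]), array([ 0.0523, -0.0022]), array([0.0413, 0.0529]), array([ 0.0547, -0.0436])]
housing centre (top cam) in tool frame 0.0017937910224229076 0.0035372749070258698
```

Run:
```python
from h import *
np.set_printoptions(precision=4,suppress=True)
ct=camera_params("top");zc=.1096
p=np.array([.4537,-.1411]);a=np.radians(-173.2);X=np.array([np.cos(a),np.sin(a)]);Y=np.array([np.sin(a),-np.cos(a)])
L=lambda uv:np.array([[(q[:2]-p)@X,(q[:2]-p)@Y] for q in onplane(ct,uv,zc)])
print(L([[350,277.2],[355,276.6],[360,275.75],[365,275.2],[370,274.4],[375,274]]))
l=L([[342,266],[342.1,268],[342.1,270]]);r=L([[378.6,266],[379,268],[379.2,270]]);print(l,r,l.mean(0)+r.mean(0))
# housing flange edges in same camera, initial image
im=np.load("pics/top0.npy").astype(float)
for u in(345,352,360,368): print(u,[int(x) for x in im[268:284,u].mean(1)])
print(proj(ct,[.4525,-.1405,.06]))
```

```text
[[ 0.0687  0.0403]
 [ 0.069   0.0263]
 [ 0.0686  0.0121]
 [ 0.069  -0.0019]
 [ 0.0687 -0.016 ]
 [ 0.0696 -0.0299]]
[[0.0351 0.0576]
 [0.0406 0.0582]
 [0.0461 0.059 ]] [[ 0.0491 -0.0434]
 [ 0.0547 -0.0436]
 [ 0.0603 -0.0433]] [0.0953 0.0148]
345 [217, 217, 217, 216, 214, 214, 213, 212, 210, 207, 200, 195, 194, 194, 192, 192]
352 [217, 221, 219, 220, 220, 220, 220, 220, 217, 206, 197, 193, 193, 191, 192, 193]
360 [218, 205, 170, 161, 198, 216, 220, 216, 204, 196, 193, 194, 195, 195, 193, 192]
368 [220, 220, 219, 219, 218, 219, 218, 210, 208, 209, 210, 209, 208, 210, 208, 210]
[[357.8714 252.3306]]
```

servo_tool([
  {"rotation": [0,0,0],"travel": [-0.0007,0.0008,0.008],"grip": 0},
  {"rotation": [0,0,0],"travel": [-0.0007,0.0008,0.016],"grip": 0},
  {"rotation": [0,0,0],"travel": [-0.0007,0.0008,0.023],"grip": 0},
  {"rotation": [0,0,0],"travel": [-0.0007,0.0008,0.027],"grip": 0},
  {"rotation": [0,0,0],"travel": [-0.0007,0.0008,0.0285],"grip": 0},
  {"rotation": [0,0,0],"travel": [-0.0007,0.0008,0.0285],"grip": 0},
  {"rotation": [0,0,0],"travel": [-0.0007,0.0008,0.0285],"grip": 0},
  {"rotation": [0,0,0],"travel": [-0.0007,0.0008,0.0285],"grip": 0},
])

```text
clock: 20.95
position: [0.4539, -0.1402, 0.092]
orientation: [-0.059, 0.998, -0.0, 0.0]
contact_force: [-0.4, -0.3, -3.6]
opening: 0.149
grip_force: 59.6
```

Run:
```python
from h import *
import pickle
np.set_printoptions(precision=4,suppress=True)
go([.4541,-.1403,.092],-173.1)
s=sensors.state()
cp=camera_params("wrist");im=capture("wrist");pickle.dump((cp,im),open("pics/w10.pkl","wb"))
g=im.mean(2).astype(int);print(g[156:184,268:298])
C=np.array([.4525,-.1405]);a=np.radians(-173.1);X=np.array([np.cos(a),np.sin(a)]);Y=np.array([np.sin(a),-np.cos(a)])
t0=np.r_[C+.052*X,.06];print('thread0 px',proj(cp,t0))
for z in(s['position'][2]-.0115,s['position'][2]-.0165):
    for ox in(.0016,):
        h=np.r_[s['position'][:2]+(.052+ox)*X,z];print('hole0 px',proj(cp,h))
```

```text
t 20.95 p [ 0.4539 -0.1402  0.092 ] psi -173.22 tilt [ 0.0005 -0.    ] F [-0.4 -0.3 -3.6] T [-0.07  0.   -0.01] op 0.149 g 59.6 qd 0.001 q [ 0.03  0.2  -0.33  0.   -1.04 -1.48]
travel [-0.0002 -0.0001 -0.    ] rotz -0.12
[[145 145 146 146 148 149 145 141 145 146 148 146 142 142 141 144 146 145
  149 151 149 150 149 149 148 145 137 125 123 124]
 [145 142 146 150 149 147 145 143 146 147 149 146 144 141 140 145 148 149
  149 151 151 150 149 149 147 149 140 125 125 126]
 [144 145 145 146 147 145 147 144 144 145 141 132 125 113 118 130 135 146
  148 150 150 149 147 146 144 146 136 126 127 126]
 [142 144 145 147 148 149 145 143 133 108  86  84  84  79  83  89  91  96
  113 124 130 132 129 127 128 129 126 124 125 125]
 [143 143 145 146 148 152 134 106  87  82  78  66  62  58  59  68  77  76
   73  85 111 131 129 129 126 125 123 125 124 127]
 [142 144 143 146 146 140 104  87  95 101  76  49  50  48  53  53  54  56
   58  64  79 104 129 132 131 127 125 124 126 128]
 [143 145 145 146 136 103  95 118 142 133  98  60  51  50  49  51  51  50
   52  58  66  72  97 127 130 129 127 126 126 125]
 [14
[... 2016 characters left out ...]
7 147 148 147 151 154 144 132 127 123 119 125 129 136
  144 140 139 134 128 128 128 125 126 125 126 126]
 [143 143 145 148 147 145 144 149 152 159 162 162 158 157 157 154 152 149
  145 141 133 131 131 128 127 123 124 124 126 126]
 [142 142 144 147 145 142 146 141 147 157 162 161 158 156 152 149 145 142
  138 133 128 130 129 127 128 126 126 125 123 127]
 [143 143 145 146 138 126 142 142 142 145 148 150 148 147 141 132 127 129
  131 130 127 128 130 129 124 126 125 125 124 127]
 [143 145 146 147 147 147 145 141 141 145 145 145 143 139 131 123 124 127
  126 129 129 130 129 130 127 126 126 124 125 127]]
thread0 px [[282.7548 160.7404]]
hole0 px [[283.1009 167.9107]]
hole0 px [[283.0619 165.9347]]
```

Run:
```python
from h import *
import pickle
np.set_printoptions(precision=4,suppress=True)
T={1:([.4021,.2374,.2313],-15.25),2:([.4652,.2222,.1318],-14.5),7:([.4782,-.0224,.2103],-78.18),8:([.4156,-.0155,.2102],-78.23),9:([.3335,-.12,.2103],-10.22),10:([.4539,-.1402,.092],-173.22)}
A=[];B=[]
for k,(p,psi) in T.items():
    cp,im=pickle.load(open(f"pics/w{k}.pkl","rb"))
    a=np.radians(psi);M=np.array([[np.cos(a),np.sin(a)],[np.sin(a),-np.cos(a)]]) # world->tool
    q=onplane(cp,[281.2,168.7],p[2]-.0115)[0]
    l=M@(q[:2]-p[:2]);o=M@(cp['origin'][:2]-p[:2]);print(k,'hole',l,'cam in tool',o,cp['origin'][2]-p[2],'fwd',M@R.from_quat(cp['attitude']).as_matrix()[:2,2])
    A.append(np.c_[np.eye(2),M]);B.append(l)
x,r,_,_=np.linalg.lstsq(np.vstack(A),np.hstack(B),rcond=None);print('in-hand hole',x[:2],'world bias',x[2:],r)
cp,im=pickle.load(open("pics/w10.pkl","rb"))
# relative: thread pixel expected if aligned with the observed hole
q=onplane(cp,[281.1,168.6],.0805)[0];q[2]=.06;print('aligned thread px',proj(cp,q)); 
# model rims of thread seen: predicted outline for centre guess
for c in([282.75,160.7],[283.6,160.7]): 
    t=onplane(cp,c,.06)[0];ring=t+.0035*np.array([[np.cos(b),np.sin(b),0] for b in np.linspace(0,6.28,40)]);e=proj(cp,ring);print(c,e.min(0),e.max(0),(t-q)[:2])
```

```text
1 hole [0.0526 0.0012] cam in tool [0.0842 0.0009] 0.1433726740142876 fwd [-0.326   0.0021]
2 hole [0.0524 0.0011] cam in tool [0.084 0.001] 0.14383938847004 fwd [-0.3255  0.0004]
7 hole [0.0537 0.0007] cam in tool [0.0852 0.0007] 0.14337903228790078 fwd [-0.3257 -0.    ]
8 hole [0.0537 0.0007] cam in tool [0.0852 0.0007] 0.14330828557150554 fwd [-0.3256  0.0004]
9 hole [0.0524 0.0013] cam in tool [0.0841 0.001 ] 0.14334392154663805 fwd [-0.3265  0.0017]
10 hole [ 0.0532 -0.0011] cam in tool [ 0.0851 -0.0008] 0.1433064380253546 fwd [-0.328  -0.0014]
in-hand hole [0.0526 0.    ] world bias [-0.0004 -0.0011] [0.]
aligned thread px [[281.1744 161.1046]]
[282.75, 160.7] [276.4469 154.4118] [289.0363 166.9147] [-0.0003  0.0008]
[283.6, 160.7] [277.2968 154.4118] [289.8866 166.9148] [-0.0004  0.0013]
```

Seen from several yaws, the wrist camera turns out to have a constant world bias of about (−0.4, −1.1) mm. Direct sight of thread0 through hole0 agrees. I make the small correction.

servo_tool([
  {"rotation": [0,0,-0.1],"travel": [0.0005,0.0009,0],"grip": 0},
  {"rotation": [0,0,-0.1],"travel": [0.0005,0.0009,0],"grip": 0},
  {"rotation": [0,0,-0.1],"travel": [0.0005,0.0009,0],"grip": 0},
  {"rotation": [0,0,-0.1],"travel": [0.0005,0.0009,0],"grip": 0},
  {"rotation": [0,0,-0.1],"travel": [0.0005,0.0009,0],"grip": 0},
  {"rotation": [0,0,-0.1],"travel": [0.0005,0.0009,0],"grip": 0},
  {"rotation": [0,0,-0.1],"travel": [0.0005,0.0009,0],"grip": 0},
  {"rotation": [0,0,-0.1],"travel": [0.0005,0.0009,0],"grip": 0},
])

```text
clock: 22.0
position: [0.4532, -0.1394, 0.0918]
orientation: [-0.06, 0.998, 0.0, -0.0]
contact_force: [0.4, 0.5, -3.3]
opening: 0.153
grip_force: 59.6
```

Run:
```python
from h import *
go([.4533,-.1394,.092],-173.1)
g=capture("wrist").mean(2).astype(int);print(g[160:168:2,268:296])
print(ctrl.close_job())
```

```text
t 22.0 p [ 0.4532 -0.1394  0.0918] psi -173.13 tilt [-0.  0.] F [ 0.4  0.5 -3.3] T [-0.07 -0.01  0.  ] op 0.153 g 59.6 qd 0.002 q [ 0.03  0.2  -0.34 -0.   -1.04 -1.48]
travel [-0.0001 -0.     -0.0002] rotz -0.03
[[140 141 145 146 147 150 134 108  87  83  76  68  64  59  62  69  75  65
   69  86 114 130 133 131 128 128 125 126]
 [145 145 145 145 136 103  90 105  95  60  51  51  55  54  53  53  51  52
   51  57  66  72  97 126 129 128 125 123]
 [146 145 139 116 100 125 144 145 127 101  66  56  51  52  48  54  55  61
   68  71  94 118  88  83 110 128 127 124]
 [144 142 124 110 130 151 152 155 148 133 131 121  88  85  86  83  81  77
   89 114 138 145 141 108  87 113 128 126]]
the job is handed in; nothing more can be done
None
```

I handed the job in at 22 s: both knocks on the bar were made (about 7–10 mm each, by wrist force and position), and the cover is held level about 15 mm over the housing, its holes lined up within about 1–2 mm by my measurements; the hand-in returned no verdict.

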